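Put the stray clogs back with their partners

ROBOT

A 6-joint arm with a two-finger parallel gripper is mounted at the origin on the work surface. World frame = base frame: x ahead of the robot, y to its left, z up, the work surface at z = 0. Lengths are in m, angles in rad, forces in N, time in s.
With the tool pointing down it reaches from about 0.3 to 0.775 m from the base axis. Payload 14.6 kg.
Tool frame: the origin (TCP) lies at the centre of the arm's flange, where the gripper is bolted on; the fingertips stand 199 mm ahead of it and the grasp point (between the pads) lies ctrl.tcp_to_grasp ahead of it (ctrl.tcp_to_grasp is the distance from the TCP to the grasp point, in m); z points along the fingers, y is the line along which they close (so a half turn about z gives the same grasp; the last joint's range is limited). The gripper opens to 94 mm and grips with 3 to 60 N. Pads are 16 mm wide; open, the fingers measure 119 mm over their backs; the gripper's body (75 mm by 177 mm) begins 78 mm behind the grasp point.
Start: joints at [-1.339, 0.3, 1.521, -0, 1.321, -0.067], TCP at [0.162, -0.526, 0.405] pointing down, gripper open.
Joint ranges: [-3.03, 3.03], [-0.79, 2.21], [0.23, 2.52], [-1.04, 4.18], [0, 3.07], [-2.55, 2.55]. Speed limits (rad/s): [2.22, 2.22, 2.57, 3.14, 3.14, 3.14].

INTERFACE

Orientations are given as [roll, pitch, yaw] about the fixed x, y, z axes, in that order (R = Rz(yaw) Ry(pitch) Rx(roll)).
In Python, from station import ctrl gives the robot as it stands. The module is installed in compiled form; this text tells all that it offers.
- The arm moves only by the shell command python3 -m jog 'ROWS' [OPENING] [FORCE]. ROWS is JSON, a list of rows, each a list of 6 numbers: the shift along the tool's x, y, z in cm, then the turn, a rotation vector about the tool's x, y, z in rad. In form: [[tx, ty, tz, ax, ay, az], ...]. A call has 1 to 8 rows; each row is the pose to reach, as a shift and turn from the pose commanded when the call began, along the tool's axes at that moment; what a row does not reach only later rows make up. A row lasts 1/10 s, in which the tool goes at most 50 mm and 8.59 degrees, less where a joint would pass 70% of its speed; a pose out of reach is approached as far as the arm can. A call with a gripper value outside its range is refused whole. OPENING is the opening in per cent of the stroke, from 0 (shut) to 100 (fully open), set as the call begins (- or left out, the last holds). The fingers move at their own pace and stop on an object; FORCE is the grip in N (left out, the last holds). Time passes only in rows, so rows that repeat a pose let the fingers close. It gives the time, the measured TCP pose, the force, the opening and the grip force at its end, in the units of the state.
- ctrl.get_obs(): the state, without advancing time (a new reading comes with each control period).
- ctrl.camera(name): name is "side" or "top"; returns a dict with "img" (400x640x3 uint8, blue, green, red), "intrinsics" (3x3 intrinsics, pixels), "k1" (the pictures are not rectified: a ray, as slopes to the right and down, at radius r is drawn at 1 + k1 r^2 times it, then the intrinsics apply), "R" (3x3) and "t" (3): a world point X has camera coordinates R X + t. Camera axes: x right, y down, z forward; pixel columns grow to the right and rows downward; lengths in m; the calibration is good to about 2 mm. A picture is of the moment at which its call begins. There is no depth.
- ctrl.hand_in(): hands the job in; it is judged then, once.
The state is a dict: "time_s": time; "qpos": joint angles; "joint_vel": joint speeds; "tau": joint torques, N m; "ee_pos": TCP position; "eef_rot": TCP orientation; "force": force on the tool from outside, world axes, zero at the start; "moment": the same for the moment, N m; "grip_width": finger opening in m; "grip_force": force on a finger pad.
Only numpy, scipy, OpenCV 4.12 (cv2) and the standard library are available. Lean on these libraries where they do the work, as an engineer would, in place of code of your own. Each camera call takes 0.05 s, during which the arm holds its last target. There are 200 camera calls.

TASK

Three painted clogs have strayed over the carver's bench: pick out each one and stand it in the empty compartment of the tray that holds its partner of the same colour, flat on its sole in the middle of the compartment and straight, toe pointing the same way as the partner's. Set each down gently without dropping it, do not shift the clogs already in the trays, and leave the bare unpainted clog where it stands.

Things in the scene. Friction and masses are not known exactly. Their poses are not given: they have to be found in the camera images.
- red_stray_mid (a point): Centre (30 mm above its sole) of the stray red right-foot clog, loose on the bench: a hollow wooden child's clog 140 mm long, 60 high at the instep, 50 wide with near-upright sides across the middle, 53 at most, 80 to 150 g. x to its toe, y to its left, z up. Behind the centre is the foot hole, 37 mm wide, its side walls 6 thick and 48 high.
- blue_stray_mid (a point): Centre (30 mm above its sole) of the stray blue left-foot clog, loose on the bench: a hollow wooden child's clog 140 mm long, 60 high at the instep, 50 wide with near-upright sides across the middle, 53 at most, 80 to 150 g. x to its toe, y to its left, z up. Behind the centre is the foot hole, 37 mm wide, its side walls 6 thick and 48 high.
- green_stray_mid (a point): Centre (30 mm above its sole) of the stray green right-foot clog, loose on the bench: a hollow wooden child's clog 140 mm long, 60 high at the instep, 50 wide with near-upright sides across the middle, 53 at most, 80 to 150 g. x to its toe, y to its left, z up. Behind the centre is the foot hole, 37 mm wide, its side walls 6 thick and 48 high.
- red_partner_mid (a point): Centre (30 mm above its sole) of the red left-foot clog that already stands loose in its tray; same size, mirrored. x to its toe, y to its left, z up.
- blue_partner_mid (a point): Centre (30 mm above its sole) of the blue right-foot clog that already stands loose in its tray; same size, mirrored. x to its toe, y to its left, z up.
- green_partner_mid (a point): Centre (30 mm above its sole) of the green left-foot clog that already stands loose in its tray; same size, mirrored. x to its toe, y to its left, z up.
- red_place (a point): Floor centre, 6 mm above the bench, of the empty compartment in the fixed tray of the red partner: a 182 x 196 x 6 mm plywood board with laths 8 mm wide, 6 mm high on it, round the edge and along the middle; two compartments of 166 (x) by 86 mm (y). x the way the partner's toe points, y left, z up. The partner's compartment is 94 mm towards +y.
- blue_place (a point): Floor centre, 6 mm above the bench, of the empty compartment in the fixed tray of the blue partner: a 182 x 196 x 6 mm plywood board with laths 8 mm wide, 6 mm high on it, round the edge and along the middle; two compartments of 166 (x) by 86 mm (y). x the way the partner's toe points, y left, z up. The partner's compartment is 94 mm towards -y.
- green_place (a point): Floor centre, 6 mm above the bench, of the empty compartment in the fixed tray of the green partner: a 182 x 196 x 6 mm plywood board with laths 8 mm wide, 6 mm high on it, round the edge and along the middle; two compartments of 166 (x) by 86 mm (y). x the way the partner's toe points, y left, z up. The partner's compartment is 94 mm towards +y.
- bare_clog_mid (a point): A bare, unpainted pale wooden left clog of the same size, standing loose among the stray ones; it is not to be moved. Point at its centre, 30 mm above its sole; x to its toe, y to its left, z up.

How it is judged:
By the outcome, as a careful person would: the job done as asked, in the order asked, and still so for the second after the job is handed in, with the robot touching nothing.
It also fails if it takes over 80 s, if anything falls off the work surface, if the arm or the gripper's body presses on something with over 40 N, if the wrist force passes 120 N, or if a joint passes its speed limit or range.

## Working session

There is one attempt and no reset: what is moved stays moved. The work goes in short steps, Python scripts to look and compute and a shell command to move; the robot and the scene stay as the last step left them, time stands still between calls to the robot, and variables do not carry over. Pictures are saved under pics/ and viewed, at most 14 in all, crops included, and the job is handed in when it is done.

```bash
mkdir -p pics; python3 - <<'E'
from station import ctrl
import cv2
o=ctrl.get_obs();print(o,ctrl.tcp_to_grasp)
for n in("top","side"):
    c=ctrl.camera(n);cv2.imwrite(f"pics/{n}0.png",c["img"]);print(n,c["intrinsics"],c["k1"],c["R"],c["t"])
E
```

```text
{'time_s': 0.0, 'qpos': array([-1.33865251e+00,  3.00465936e-01,  1.52155883e+00,  1.21149226e-05,
        1.32068241e+00, -6.65963266e-02]), 'joint_vel': array([-2.17109410e-03, -1.30808328e-03,  1.33361441e-03, -2.56609290e-04,
        8.57889045e-05,  1.47248191e-03]), 'tau': array([-1.25416813e-03, -5.31805193e+01, -3.52731764e+01,  7.07485783e-02,
        2.44888442e-02, -9.16751560e-05]), 'ee_pos': array([ 0.16186763, -0.52561272,  0.40409845]), 'eef_rot': array([-3.14048138e+00, -8.58772814e-05,  2.98737094e-01]), 'force': array([ 0.22275664, -0.24321451, -0.33080965]), 'moment': array([ 0.0174494 , -0.00526359, -0.0086913 ]), 'grip_force': 0.0, 'grip_width': 0.09389007609790728} 0.1804
top [[362.72028298   0.         313.09978969]
 [  0.         362.72028298 199.82920486]
 [  0.           0.           1.        ]] -0.07673452683979266 [[-4.33693386e-04 -9.99492837e-01  3.18414976e-02]
 [-9.89958024e-01 -4.07202514e-03 -1.41302971e-01]
 [ 1.41360967e-01 -3.15830282e-02 -9.89454188e-01]] [-0.01147056  0.53617974  1.06825391]
side [[509.15272782   0.         319.26943346]
 [  0.         509.15272782 200.90061408]
 [  0.           0.           1.        ]] -0.16570444454618669 [[-0.96586802 -0.2588461   0.00988221]
 [-0.14598172  0.51241396 -0.84623949]
 [ 0.21398201 -0.81879828 -0.53271106]] [0.53680159 0.13807681 1.17396781]
```

View pics/top0.png

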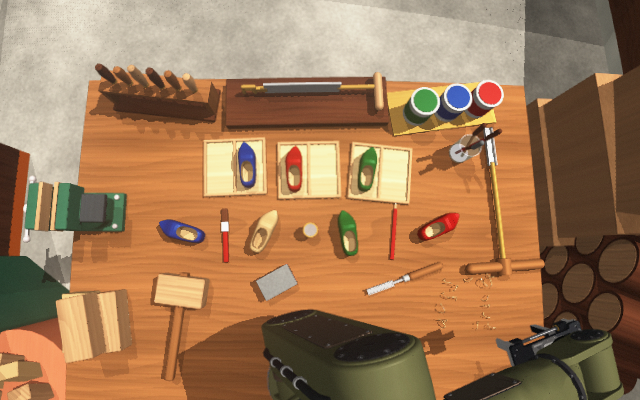

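View pics/side0.png

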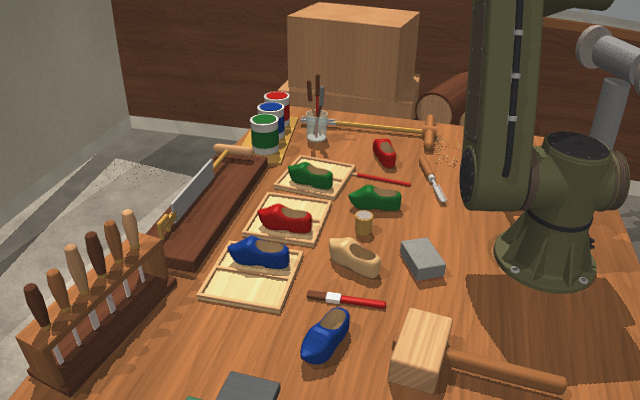

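The top view has up as +x and left as +y. Red stray is near (438,227), blue near (182,232), green near (347,233) and bare near (263,231). The trays are near (235,167), (308,170) and (380,173), with the empty compartments at left, right and right. Next I'll enlarge.

```bash
cat > h.py <<'E'
import numpy as np, cv2
from station import ctrl
def cam(n): 
    c=ctrl.camera(n); c["D"]=np.array([c["k1"],0,0,0,0.]); return c
def world(c,uv,z):
    p=cv2.undistortPoints(np.float64(uv).reshape(-1,1,2),c["intrinsics"],c["D"]).reshape(-1,2)
    d=np.c_[p,np.ones(len(p))]@c["R"]; o=-c["R"].T@c["t"]
    return o+d*((z-o[2])/d[:,2])[:,None]
def pix(c,X):
    return cv2.projectPoints(np.float64(X).reshape(-1,3),cv2.Rodrigues(c["R"])[0],c["t"],c["intrinsics"],c["D"])[0].reshape(-1,2)
def crop(img,x,y,w,h,s,f):
    cv2.imwrite(f,cv2.resize(img[y:y+h,x:x+w],None,fx=s,fy=s,interpolation=cv2.INTER_CUBIC))
E
python3 - <<'E'
from h import *
i=cam("top")["img"]
crop(i,198,132,220,72,3.6,"pics/trays.png")
a=cv2.resize(i[205:257,150:280],None,fx=6,fy=6,interpolation=2);b=cv2.resize(i[205:257,335:465],None,fx=6,fy=6,interpolation=2)
a=a[:296];b=b[:296]
cv2.imwrite("pics/strays.png",np.vstack([a,b]))
E
```

```text
(no output)
```

View pics/trays.png

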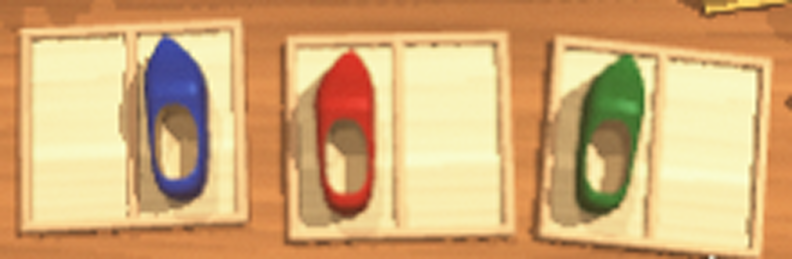

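View pics/strays.png

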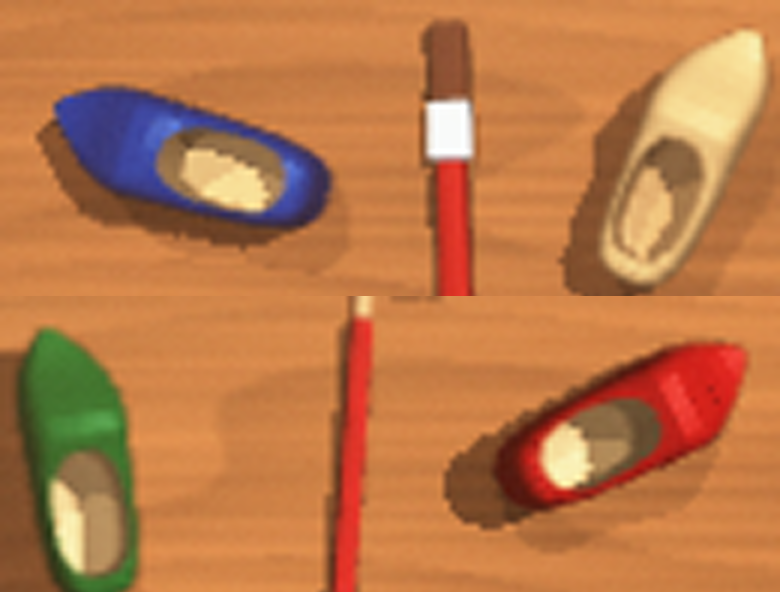

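Corners of the tray lath tops and the outlines of the clogs are clear. I'll convert my readings: tray corners by hand, clogs by colour mask.

```bash
cat > meas.py <<'E'
from h import *
def ang(v): return np.degrees(np.arctan2(v[1],v[0]))
def mask(i,col):
    h=cv2.cvtColor(i,cv2.COLOR_BGR2HSV); H,S,V=cv2.split(h)
    m={"red":((H<7)|(H>172))&(S>170),"green":(H>45)&(H<80)&(S>90),"blue":(H>105)&(H<130)&(S>90)}[col]
    return m.astype(np.uint8)
def clog(c,col,box,zc,f=6):
    x,y,w,h=box; 
    m=cv2.resize(mask(c["img"][y:y+h,x:x+w],col)*255,None,fx=f,fy=f,interpolation=2)>127
    cs,_=cv2.findContours(m.astype(np.uint8),0,1); k=max(cs,key=cv2.contourArea).reshape(-1,2)
    P=world(c,(k+.5)/f-.5+[x,y],zc)[:,:2]
    return P
def frame(P,a):
    "extents of outline in frame with heading a; returns centre, L, W"
    R=np.array([[np.cos(a),-np.sin(a)],[np.sin(a),np.cos(a)]]);Q=P@R
    return R,Q
def mid(P,a0):
    # axis = the heading of least width over the middle 60 mm
    best=None
    for a in a0+np.radians(np.arange(-25,25.1,.25)):
        R,Q=frame(P,a); lo,hi=Q[:,0].min(),Q[:,0].max(); cx=(lo+hi)/2
        s=Q[abs(Q[:,0]-cx)<30]; w=np.ptp(s[:,1])
        if best is None or w<best[0]: best=(w,a,R@[cx,(s[:,1].min()+s[:,1].max())/2],hi-lo,np.ptp(Q[:,1]))
    return best
E
python3 - <<'E'
from meas import *
c=cam("top")
T={"blue":[(21,30),(241,20),(247,223),(17,235)],"red":[(286,37),(507,33),(514,235),(288,241)],"green":[(556,37),(771,60),(757,255),(536,239)]}
for k,q in T.items():
    X=world(c,(np.array(q)+.5)/3.6-.5+[198,132],.012)[:,:2]
    m=X.mean(0); l=(X[3]-X[0],X[2]-X[1]); w=(X[0]-X[1],X[3]-X[2])
    yaw=np.arctan2(*(-(l[0]+l[1]))[::-1]); yw=ang(w[0]+w[1])-90
    s=-1 if k!="blue" else 1
    a=np.radians((np.degrees(yaw)+yw)/2); pl=m+s*.047*np.array([-np.sin(a),np.cos(a)])
    print(k,"tray",m.round(4),"len",[np.linalg.norm(v).round(4) for v in l+w],"yaw",np.degrees(yaw).round(1),yw.round(1),"place",pl.round(4))
B={"blue":((155,210,55,45),70,(233,135,27,60),0),"red":((410,205,55,45),-57,(280,140,27,60),0),"green":((330,205,33,60),10,(354,143,27,52),-10)}
for k,(b,a,b2,a2) in B.items():
    for n,bb,aa,z in(("stray",b,a,.03),("partner",b2,a2,.036)):
        w,an,m,L,W=mid(clog(c,k,bb,z),np.radians(aa));print(k,n,m.round(4),"yaw",np.degrees(an).round(1),"L",L.round(4),"W",w.round(4),W.round(4))
E
```

```text
blue tray [0.6451 0.2381] len [np.float64(0.1842), np.float64(0.183), np.float64(0.1956), np.float64(0.1996)] yaw 2.2 3.1 place [0.6429 0.2851]
red tray [0.6378 0.0032] len [np.float64(0.183), np.float64(0.1824), np.float64(0.1968), np.float64(0.1964)] yaw 1.3 1.7 place [ 0.639  -0.0437]
green tray [ 0.6294 -0.224 ] len [np.float64(0.1838), np.float64(0.1784), np.float64(0.1955), np.float64(0.1957)] yaw -6.5 -4.7 place [ 0.6248 -0.2708]
blue stray [0.4409 0.3937] yaw 73.5 L 0.142 W 0.0505 0.0505
blue partner [0.6498 0.1947] yaw 7.5 L 0.1354 W 0.0519 0.0519
red stray [ 0.4563 -0.4024] yaw -64.8 L 0.1491 W 0.0536 0.0536
red partner [0.6505 0.0501] yaw 0.8 L 0.1138 W 0.0493 0.0493
green stray [ 0.4672 -0.115 ] yaw 9.8 L 0.0787 W 0.0464 0.0464
green partner [ 0.6668 -0.1874] yaw -8.2 L 0.082 W 0.0456 0.0456
```

```bash
cat >> meas.py <<'E'
def mask(i,col):
    b,g,r=[i[...,k].astype(int) for k in range(3)]
    return {"red":(r>1.9*g)&(r>1.9*b)&(r>60)&(abs(g-b)<35)&(g<90),"green":(g>1.25*r)&(g>1.15*b),"blue":(b>1.3*g)&(b>1.2*r)}[col].astype(np.uint8)
def clog(c,col,box,zc,f=6):
    x,y,w,h=box
    m=cv2.morphologyEx(mask(c["img"][y:y+h,x:x+w],col)*255,cv2.MORPH_CLOSE,np.ones((3,3)))
    m=(cv2.resize(m,None,fx=f,fy=f,interpolation=2)>127).astype(np.uint8)
    n,l,s,_=cv2.connectedComponentsWithStats(m); m=l==1+s[1:,4].argmax()
    k=cv2.convexHull(np.argwhere(m)[:,::-1].astype(np.int32)).reshape(-1,2)
    k=cv2.approxPolyDP(k,.1,True).reshape(-1,2)
    q=np.vstack([np.linspace(k[j-1],k[j],20) for j in range(len(k))])
    return world(c,(q+.5)/f-.5+[x,y],zc)[:,:2]
B={"blue":((155,210,55,45),70,(233,135,27,60),0),"red":((410,205,55,45),-60,(280,140,27,60),0),"green":((330,205,33,60),10,(354,143,27,55),-10)}
S={"blue":((290,295,70,75),70),"red":((365,130,38,42),-60),"green":((340,177,70,40),10)}
E
python3 - <<'E'
from meas import *
c=cam("top");s=cam("side")
for k,(b,a,b2,a2) in B.items():
    for n,cc,bb,aa,z in(("stray",c,b,a,.03),("partner",c,b2,a2,.036),("side",s,*S[k],.03)):
        w,an,m,L,W=mid(clog(cc,k,bb,z),np.radians(aa));print(k,n,m.round(4),"yaw",np.degrees(an).round(1),"L",L.round(4),"W",w.round(4),W.round(4))
E
```

```text
blue stray [0.4399 0.392 ] yaw 72.5 L 0.1478 W 0.0519 0.0519
blue partner [0.6483 0.1971] yaw 1.5 L 0.1364 W 0.0523 0.0523
blue side [0.4399 0.3862] yaw 76.5 L 0.1522 W 0.0666 0.0666
red stray [ 0.456  -0.4018] yaw -64.7 L 0.1506 W 0.0564 0.0564
red partner [0.6333 0.05  ] yaw 0.5 L 0.1419 W 0.0491 0.0491
red side [ 0.4521 -0.3889] yaw -71.5 L 0.2051 W 0.0683 0.0683
green stray [ 0.4596 -0.1156] yaw 8.0 L 0.0933 W 0.049 0.049
green partner [ 0.6603 -0.1852] yaw -9.8 L 0.0956 W 0.049 0.049
green side [ 0.436  -0.1175] yaw 8.2 L 0.1383 W 0.1252 0.1252
```

Perspective on a 48–60 mm high body biases these plane readings. I'll fit a coarse 3D hull to both views jointly over all six clogs.

```bash
cat > fit.py <<'E'
from meas import *
from scipy.optimize import least_squares
A=np.linspace(0,2*np.pi,48,endpoint=False);D=np.c_[np.cos(A),np.sin(A)]
def meas(c,col,box,f=4):
    x,y,w,h=box; m=mask(c["img"][y:y+h,x:x+w],col)
    n,l,s,_=cv2.connectedComponentsWithStats(m,connectivity=8)
    keep=np.isin(l,[j for j in range(1,n) if s[j,4]>=6])
    q=np.argwhere(keep)[:,::-1]+[x,y]
    return (q@D.T).max(0)+.5*0.8   # pixel half-extent
def model(sh,foot):
    zt,yt,ht,hb,zi=sh   # toe height, toe bend, heel rim setback, heel sole setback, shoulder x
    t=np.linspace(np.pi/2,1.5*np.pi,9); P=[]
    for z,sb in((0,hb),(.024,0),(.048,ht)):
        P+=[(-.045+(.025-sb)*np.cos(a),(.025-sb*.3)*np.sin(a),z) for a in t]
    for z,w in((0,.022),(.025,.0255),(.04,.0245)): P+=[(zi,s*w,z) for s in(-1,1)]
    P+=[(.01,s*.012,.06) for s in(-1,1)]
    P+=[(.045,yt*.5+s*.018,z) for s in(-1,1) for z in(.005,.03)]
    P+=[(.07,yt+s*.003,zt) for s in(-1,1)]
    P=np.array(P); P[:,1]*=foot; return P   # foot +1: toe bends to +y
def place(P,p,z0):
    a=p[2];R=np.array([[np.cos(a),-np.sin(a),0],[np.sin(a),np.cos(a),0],[0,0,1]]);return P@R.T+[p[0],p[1],z0]
def res(p,sh,foot,z0,obs):
    X=place(model(sh,foot),p,z0)
    return np.concatenate([(pix(c,X)@D.T).max(0)-m for c,m in obs])
E
python3 - <<'E'
from fit import *
c=cam("top");s=cam("side")
SP={"blue":(222,228,76,45),"red":(253,198,66,38),"green":(282,158,56,34)}
G={"blue":((.44,.39,1.25),(.645,.195,.04)),"red":((.456,-.40,-1.1),(.638,.05,.02)),"green":((.44,-.115,.14),(.635,-.18,-.1))}
J=[]
for k in B:
    b,a,b2,a2=B[k]; st=-1 if k=="blue" else 1
    J.append((k+" stray",G[k][0],st,0,[(c,meas(c,k,b)),(s,meas(s,k,S[k][0]))]))
    J.append((k+" partner",G[k][1],-st,.006,[(c,meas(c,k,b2)),(s,meas(s,k,SP[k]))]))
F=lambda v:np.concatenate([res(v[5+3*i:8+3*i],v[:5],j[2],j[3],j[4]) for i,j in enumerate(J)])
v0=np.r_[.03,.01,.004,.006,.02,np.ravel([j[1] for j in J])]
r=least_squares(F,v0,loss="soft_l1",bounds=(np.r_[0,-.02,0,0,0,v0[5:]-.5],np.r_[.06,.02,.02,.02,.045,v0[5:]+.5]))
print("shape",r.x[:5].round(4));f=F(r.x).reshape(len(J),2,-1)
for i,j in enumerate(J):
    p=r.x[5+3*i:8+3*i];print(j[0],p[:2].round(4),np.degrees(p[2]).round(1),"rms",(f[i]**2).mean(1).__pow__(.5).round(2),"max",abs(f[i]).max(1).round(1))
E
```

```text
shape [0.0345 0.0046 0.0062 0.0048 0.032 ]
blue stray [0.4415 0.3922] 73.4 rms [0.58 0.92] max [1.8 2.4]
blue partner [0.6472 0.1935] 4.4 rms [1.07 0.98] max [2.3 2.3]
red stray [ 0.4565 -0.404 ] -63.0 rms [0.78 0.8 ] max [1.3 1.9]
red partner [0.6341 0.0488] 1.4 rms [0.6  0.89] max [1.3 2.1]
green stray [ 0.4368 -0.1173] 9.8 rms [0.9  0.81] max [2.7 1.9]
green partner [ 0.637  -0.1815] -9.0 rms [1.33 0.87] max [2.6 2.1]
```

```bash
cat > go.py <<'E'
# usage: go.py x y z_tcp yaw_deg -> row in tool axes from the current pose
import sys,numpy as np
from station import ctrl
from scipy.spatial.transform import Rotation as Ro
o=ctrl.get_obs();x,y,z,a=map(float,sys.argv[1:5])
R=Ro.from_euler("xyz",o["eef_rot"]);T=Ro.from_euler("xyz",[np.pi,0,np.radians(a)])
d=R.inv().apply(np.array([x,y,z])-o["ee_pos"])*100;w=(R.inv()*T).as_rotvec()
print("t",o["time_s"],"row",d.round(2),w.round(3),"|",o["ee_pos"].round(4),"yaw",np.degrees(o["eef_rot"])[[0,1,2]].round(1),"grip",o["grip_width"],o["grip_force"],"F",o["force"].round(1))
E
python3 go.py .4565 -.404 .34 -63
```

```text
t 0.4 row [31.74 -2.95  6.46] [-0.     0.     1.398] | [ 0.1619 -0.5256  0.4045] yaw [-180.    -0.    17.1] grip 0.09407425596656456 0.0 F [ 0.6  0.8 -0.1]
```

```bash
python3 -m jog '[[31.7,-3,6.4,0,0,1.398],[31.7,-3,6.4,0,0,1.398],[31.7,-3,6.4,0,0,1.398],[31.7,-3,6.4,0,0,1.398],[31.7,-3,6.4,0,0,1.398],[31.7,-3,6.4,0,0,1.398],[31.7,-3,6.4,0,0,1.398],[31.7,-3,6.4,0,0,1.398]]' 100 15; python3 go.py .4565 -.404 .34 -63
```

```text
time_s: 1.2
ee_pos: [0.4597, -0.401, 0.3389]
eef_rot: [-3.141, 0.002, -0.839]
force: [-0.6, 0.8, -0.2]
grip_width: 0.0939
grip_force: 0.0
t 1.2 row [ 0.01  0.44 -0.11] [-0.     0.002  0.261] | [ 0.4597 -0.401   0.3389] yaw [-1.8e+02  1.0e-01 -4.8e+01] grip 0.09385203885144464 0.0 F [-0.6  0.8 -0.2]
```

```bash
python3 -m jog '[[0,0.4,-0.1,0,0,0.15],[0,0.4,-0.1,0,0,0.26],[0,0.4,-0.1,0,0,0.26],[0,0.4,-0.1,0,0,0.26],[0,0.4,-0.1,0,0,0.26]]'>/dev/null; python3 go.py .4565 -.404 .2104 -63
python3 - <<'E'
from h import *
i=cam("top")["img"];j=cam("side")["img"]
cv2.imwrite("pics/a1.png",np.hstack([cv2.resize(i[170:290,380:500],None,fx=3,fy=3),cv2.resize(j[60:180,320:460],None,fx=3,fy=3)]))
E
```

```text
t 1.7 row [-0.05 -0.42 13.13] [-0.    -0.     0.005] | [ 0.453  -0.4063  0.3417] yaw [-180.    -0.   -62.7] grip 0.09440536523891856 0.0 F [-0.1 -0.6 -0.2]
```

View pics/a1.png

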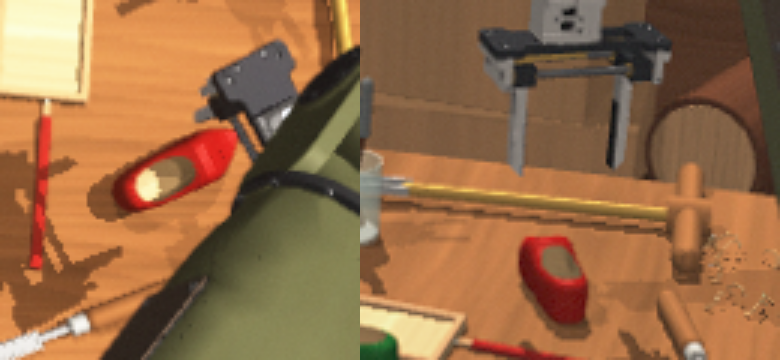

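The gripper stands open above the red clog, with its fingers straddling the long axis. Now I descend and close.

```bash
python3 -m jog '[[0,-0.4,4,0,0,0],[0,-0.4,8,0,0,0],[0,-0.4,11,0,0,0],[0,-0.4,12.5,0,0,0],[0,-0.4,13.1,0,0,0],[0,-0.4,13.1,0,0,0],[0,-0.4,13.1,0,0,0]]'>/dev/null; python3 go.py .4565 -.404 .2104 -63
```

```text
t 2.5 row [-0.09  0.    0.18] [-0.001 -0.002  0.003] | [ 0.4569 -0.4048  0.2122] yaw [-1.80e+02 -1.00e-01 -6.28e+01] grip 0.0939915872098535 0.0 F [0.7 0.4 0.9]
```

```bash
python3 -m jog '[[0,0,0,0,0,0],[0,0,0,0,0,0],[0,0,0,0,0,0],[0,0,0,0,0,0],[0,0,0,0,0,0],[0,0,0,0,0,0],[0,0,0,0,0,0],[0,0,0,0,0,0]]' 30 15
python3 go.py .4565 -.404 .2104 -63
python3 - <<'E'
from h import *
i=cam("top")["img"];j=cam("side")["img"]
cv2.imwrite("pics/a2.png",np.hstack([cv2.resize(i[170:290,380:500],None,fx=3,fy=3),cv2.resize(j[60:180,320:460],None,fx=3,fy=3)]))
E
```

```text
time_s: 3.3
ee_pos: [0.4566, -0.4045, 0.2107]
eef_rot: [-3.142, 0.0, -1.097]
force: [-0.2, 0.0, 1.3]
grip_width: 0.0499
grip_force: 14.9
t 3.3 row [-0.05 -0.01  0.03] [-0.     0.     0.003] | [ 0.4566 -0.4045  0.2107] yaw [-180.     0.   -62.8] grip 0.049926032115998165 14.891029726713896 F [-0.2  0.   1.3]
```

View pics/a2.png

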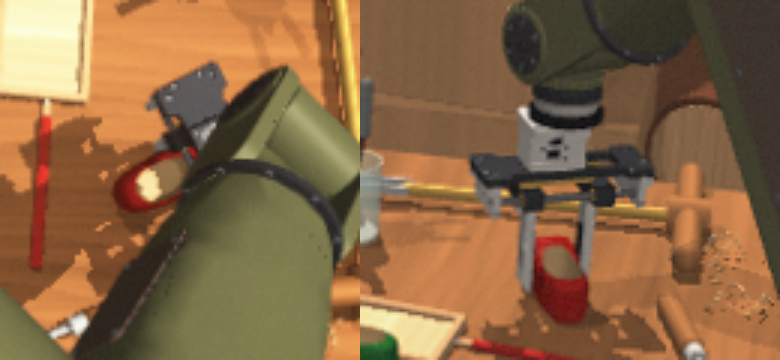

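The fingers hold the red clog across its middle at 49.9 mm width. Lift and carry.

```bash
python3 -m jog '[[0,0,-1.5,0,0,0],[0,0,-5,0,0,0],[0,0,-9,0,0,0],[0,0,-11,0,0,0],[0,0,-11,0,0,0],[0,0,-11,0,0,0],[0,0,-11,0,0,0]]'; python3 go.py .639 -.0437 .32 1.5
```

```text
time_s: 4.1
ee_pos: [0.4564, -0.4043, 0.3192]
eef_rot: [3.141, 0.002, -1.097]
force: [-0.6, 0.8, -1.2]
grip_width: 0.0501
grip_force: 14.9
t 4.1 row [-23.76 -32.7   -0.05] [-1.000e-03  2.000e-03 -1.123e+00] | [ 0.4564 -0.4043  0.3192] yaw [ 1.80e+02  1.00e-01 -6.29e+01] grip 0.05011940898454494 14.898502361029387 F [-0.6  0.8 -1.2]
```

```bash
python3 -m jog '[[-1.5,-2,0,0,0,-0.07],[-4,-5.5,0,0,0,-0.18],[-6.5,-9,0,0,0,-0.3],[-9,-12.5,0,0,0,-0.43],[-11.5,-16,0,0,0,-0.55],[-14,-19.5,0,0,0,-0.67],[-16,-22,0,0,0,-0.77],[-16,-22,0,0,0,-0.77]]'; python3 go.py .639 -.0437 .32 1.5
```

```text
time_s: 4.9
ee_pos: [0.5804, -0.1584, 0.3191]
eef_rot: [-3.141, 0.002, -0.32]
force: [-0.4, -0.0, -0.9]
grip_width: 0.0502
grip_force: 14.9
t 4.9 row [  1.95 -12.74  -0.08] [-0.001  0.002 -0.346] | [ 0.5804 -0.1584  0.3191] yaw [-1.80e+02  1.00e-01 -1.83e+01] grip 0.050223586681382104 14.898030515760183 F [-0.4 -0.  -0.9]
```

```bash
python3 -m jog '[[0.5,-3,0,0,0,-0.1],[1.2,-7,0,0,0,-0.2],[1.7,-11,0,0,0,-0.3],[1.9,-12.6,0,0,0,-0.345],[1.9,-12.7,0,0,0,-0.345],[1.9,-12.7,0,0,0,-0.345],[1.9,-12.7,0,0,0,-0.345],[1.9,-12.7,0,0,0,-0.345]]'>/dev/null; python3 go.py .639 -.0437 .32 1.5
python3 - <<'E'
from h import *
i=cam("top")["img"];j=cam("side")["img"]
cv2.imwrite("pics/a3.png",np.hstack([cv2.resize(i[125:245,260:380],None,fx=3,fy=3),cv2.resize(j[140:260,220:360],None,fx=3,fy=3)]))
E
```

```text
t 5.7 row [ 0.13 -0.51  0.07] [ 0.     0.    -0.011] | [ 0.6378 -0.0489  0.3207] yaw [180.    0.    0.9] grip 0.05015552144475829 14.898517113178968 F [-0.2 -0.6 -0.6]
```

View pics/a3.png

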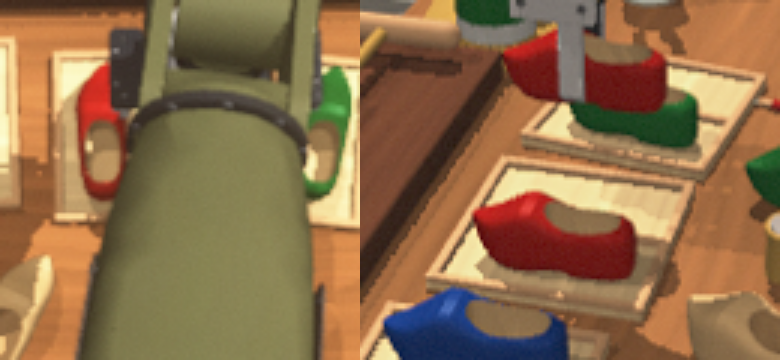

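The held red clog is upright and points with its partner. I'll check its place in the grip from the side view's hull.

```bash
cat > held.py <<'E'
import sys
from fit import *
SH=[.0345,.0046,.0062,.0048,.032]
def held(col,foot,zpick,n="side",box=None):
    o=ctrl.get_obs();s=cam(n);z0=o["ee_pos"][2]-zpick
    p0=np.r_[o["ee_pos"][:2],o["eef_rot"][2]]
    X=pix(s,place(model(SH,foot),p0,z0));a=X.min(0).astype(int)-6;b=X.max(0).astype(int)+7
    ob=[(s,meas(s,col,(*a,*(b-a))))]
    r=least_squares(lambda p:res(p,SH,foot,z0,ob),p0,loss="soft_l1")
    c,sn=np.cos(p0[2]),np.sin(p0[2]);d=r.x-p0
    print(col,"held offset in tool-heading frame mm:",(1e3*np.array([c*d[0]+sn*d[1],-sn*d[0]+c*d[1]])).round(1),"yaw",np.degrees(d[2]).round(1),"rms",np.sqrt((r.fun**2).mean()).round(2))
if __name__=="__main__": held(sys.argv[1],int(sys.argv[2]),float(sys.argv[3]))
E
python3 held.py red 1 .2107; python3 go.py .639 -.0437 .2164 1.5
```

```text
red held offset in tool-heading frame mm: [-2.1 -1.9] yaw 1.2 rms 0.84
t 5.85 row [ 0.11 -0.45 10.44] [ 0.    -0.    -0.009] | [ 0.638  -0.0482  0.3208] yaw [180.  -0.   1.] grip 0.04995216932832742 14.898473639041185 F [ 0.1 -0.  -0.9]
```

```bash
python3 -m jog '[[0.1,-0.45,3,0,0,-0.009],[0.2,-0.45,6,0,0,-0.009],[0.2,-0.45,8,0,0,-0.009],[0.2,-0.45,9.2,0,0,-0.009],[0.2,-0.45,9.8,0,0,-0.009],[0.2,-0.45,10,0,0,-0.009],[0.2,-0.45,10.1,0,0,-0.009],[0.2,-0.45,10.1,0,0,-0.009]]'; python3 go.py .64 -.0437 .2165 1.5
```

```text
time_s: 6.65
ee_pos: [0.6402, -0.0431, 0.2205]
eef_rot: [3.141, -0.001, 0.027]
force: [0.0, -0.4, 0.2]
grip_width: 0.0504
grip_force: 14.9
t 6.65 row [-0.03  0.06  0.4 ] [ 0.    -0.001  0.001] | [ 0.6402 -0.0431  0.2205] yaw [ 1.8e+02 -1.0e-01  1.5e+00] grip 0.0503548341009054 14.89852974191308 F [ 0.  -0.4  0.2]
```

```bash
python3 -m jog '[[0,0,0.1,0,0,0],[0,0,0.2,0,0,0],[0,0,0.28,0,0,0],[0,0,0.34,0,0,0],[0,0,0.38,0,0,0],[0,0,0.38,0,0,0],[0,0,0.38,0,0,0]]'; python3 go.py .64 -.0437 .2165 1.5
```

```text
time_s: 7.35
ee_pos: [0.6401, -0.043, 0.2166]
eef_rot: [3.142, -0.0, 0.027]
force: [-3.2, 0.0, 7.0]
grip_width: 0.0497
grip_force: 14.9
t 7.35 row [-0.01  0.07  0.01] [ 0.    -0.     0.001] | [ 0.6401 -0.043   0.2166] yaw [180.   -0.    1.5] grip 0.04973709318139068 14.894234519451857 F [-3.2  0.   7. ]
```

In contact (7 N). I'll release to 66 mm and rise.

```bash
python3 -m jog '[[0,0,0,0,0,0],[0,0,0,0,0,0],[0,0,0,0,0,0],[0,0,0,0,0,0],[0,0,0,0,0,0]]' 70; python3 -m jog '[[0,0,-1,0,0,0],[0,0,-4,0,0,0],[0,0,-8,0,0,0],[0,0,-12,0,0,0],[0,0,-12,0,0,0],[0,0,-12,0,0,0]]'; python3 go.py .4415 .3922 .337 73.4
```

```text
time_s: 7.85
ee_pos: [0.6401, -0.043, 0.2157]
eef_rot: [-3.142, 0.0, 0.027]
force: [0.3, 0.4, -0.0]
grip_width: 0.0658
grip_force: 0.0
time_s: 8.45
ee_pos: [0.6399, -0.043, 0.3371]
eef_rot: [3.141, -0.002, 0.027]
force: [0.5, 0.1, -1.5]
grip_width: 0.0656
grip_force: 0.0
t 8.45 row [-1.866e+01 -4.404e+01 -4.000e-02] [ 0.002 -0.002 -1.254] | [ 0.6399 -0.043   0.3371] yaw [ 1.8e+02 -1.0e-01  1.6e+00] grip 0.0655696530370074 0.0 F [ 0.5  0.1 -1.5]
```

```bash
python3 -m jog '[[-1,-2.5,0,0,0,-0.07],[-3,-7,0,0,0,-0.2],[-5,-11.5,0,0,0,-0.33],[-7,-16,0,0,0,-0.46],[-8.8,-20.5,0,0,0,-0.58],[-10.6,-25,0,0,0,-0.7],[-12.5,-29.5,0,0,0,-0.84],[-14.4,-34,0,0,0,-0.96]]' 100 >/dev/null; python3 -m jog '[[-1,-4,0,0,0,-0.1],[-1,-4,0,0,0,-0.1],[-1,-4,0,0,0,-0.1],[-1,-4,0,0,0,-0.1]]'; python3 go.py .4415 .3922 .337 73.4
```

```text
time_s: 9.65
ee_pos: [0.4487, 0.3061, 0.3354]
eef_rot: [-3.141, 0.001, 1.085]
force: [-0.6, 0.6, 0.2]
grip_width: 0.0943
grip_force: 0.0
t 9.65 row [ 7.28 -4.65 -0.16] [-0.     0.001 -0.196] | [0.4487 0.3061 0.3354] yaw [-180.     0.    62.2] grip 0.09425989705685117 0.0 F [-0.6  0.6  0.2]
```

```bash
python3 -m jog '[[3.5,-2.3,0,0,0,-0.1],[7,-4.5,0,0,0,-0.19],[7.3,-4.6,-0.1,0,0,-0.196],[7.3,-4.6,-0.1,0,0,-0.196],[7.3,-4.6,-0.1,0,0,-0.196],[7.3,-4.6,-0.1,0,0,-0.196]]' >/dev/null; python3 go.py .4415 .3922 .2107 73.4
python3 - <<'E'
from h import *
i=cam("top")["img"];j=cam("side")["img"]
cv2.imwrite("pics/a4.png",np.hstack([cv2.resize(i[130:290,135:345],None,fx=2,fy=2),cv2.resize(j[200:360,220:410],None,fx=2,fy=2)]))
E
```

```text
t 10.25 row [ 0.06 -0.05 12.61] [-0.  0. -0.] | [0.4419 0.3915 0.3368] yaw [-180.     0.    73.4] grip 0.09409125720798901 0.0 F [ 1.1 -0.7 -0.2]
```

View pics/a4.png

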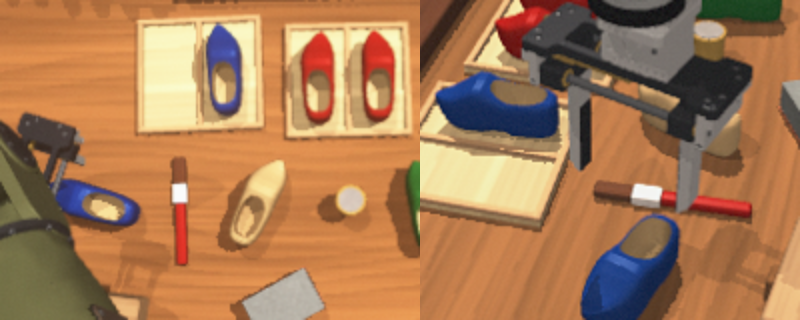

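The red pair now stands parallel in its tray, and the blue clog lies centred below the open fingers. Descend and grip.

```bash
python3 -m jog '[[0,0,4,0,0,0],[0,0,8,0,0,0],[0,0,11,0,0,0],[0,0,12.2,0,0,0],[0,0,12.6,0,0,0],[0,0,12.6,0,0,0],[0,0,12.6,0,0,0]]'; python3 -m jog '[[0,0,0,0,0,0],[0,0,0,0,0,0],[0,0,0,0,0,0],[0,0,0,0,0,0],[0,0,0,0,0,0],[0,0,0,0,0,0],[0,0,0,0,0,0],[0,0,0,0,0,0]]' 30 15; python3 -m jog '[[0,0,-1.5,0,0,0],[0,0,-5,0,0,0],[0,0,-9,0,0,0],[0,0,-11,0,0,0],[0,0,-11,0,0,0],[0,0,-11,0,0,0]]'; python3 go.py .6429 .2851 .32 2.7
```

```text
time_s: 11.05
ee_pos: [0.4416, 0.3929, 0.2125]
eef_rot: [3.14, -0.002, 1.283]
force: [-0.7, 0.2, -0.3]
grip_width: 0.0942
grip_force: 0.0
time_s: 11.85
ee_pos: [0.4413, 0.3927, 0.2108]
eef_rot: [-3.142, 0.0, 1.283]
force: [-1.2, -0.0, 0.4]
grip_width: 0.0498
grip_force: 14.9
time_s: 12.45
ee_pos: [0.4411, 0.3925, 0.3208]
eef_rot: [3.142, -0.0, 1.283]
force: [-0.4, -0.1, -1.9]
grip_width: 0.0499
grip_force: 14.9
t 12.45 row [-4.57 22.4   0.08] [ 0.    -0.     1.236] | [0.4411 0.3925 0.3208] yaw [180.   -0.   73.5] grip 0.049933714528902155 14.942791694775224 F [-0.4 -0.1 -1.9]
```

```bash
python3 held.py blue -1 .2108; python3 -m jog '[[-0.3,1.2,0,0,0,0.07],[-0.8,4,0,0,0,0.2],[-1.4,7,0,0,0,0.34],[-2,10,0,0,0,0.48],[-2.6,13,0,0,0,0.62],[-3.2,16,0,0,0,0.76],[-3.8,19,0,0,0,0.9],[-4.3,21.4,0,0,0,1.03]]' >/dev/null; python3 -m jog '[[0,0,0,0,0,0.1],[0,0,0,0,0,0.19],[0,0,0,0,0,0.2],[0,0,0,0,0,0.2],[0,0,0,0,0,0.2]]'; python3 go.py .6429 .2851 .32 2.7
```

```text
blue held offset in tool-heading frame mm: [ 1.7 -1. ] yaw 0.1 rms 3.38
time_s: 13.8
ee_pos: [0.6342, 0.2908, 0.3202]
eef_rot: [3.141, 0.001, 0.055]
force: [-1.7, -0.1, -1.1]
grip_width: 0.0501
grip_force: 14.9
t 13.8 row [0.84 0.62 0.02] [0.    0.001 0.008] | [0.6342 0.2908 0.3202] yaw [180.    0.    3.2] grip 0.05008822590724178 14.942817371338606 F [-1.7 -0.1 -1.1]
```

```bash
python3 -m jog '[[0.4,0.3,0,0,0,0.008],[0.84,0.62,0,0,0,0.008],[0.84,0.62,0,0,0,0.008],[0.84,0.62,0,0,0,0.008],[0.84,0.62,0,0,0,0.008]]'>/dev/null; python3 held.py blue -1 .2108; python3 go.py .6429 .2851 .2168 2.7
```

```text
blue held offset in tool-heading frame mm: [-12.6  12. ] yaw 0.8 rms 3.87
t 14.35 row [-0.000e+00 -1.000e-02  1.041e+01] [-0.    -0.    -0.002] | [0.6429 0.285  0.3209] yaw [-180.    -0.     2.6] grip 0.05014390685896787 14.942858191207051 F [-0.  -0.5 -0.8]
```

```bash
python3 - <<'E'
from h import *
i=cam("top")["img"];j=cam("side")["img"]
cv2.imwrite("pics/a5.png",np.hstack([cv2.resize(i[125:245,190:310],None,fx=3,fy=3),cv2.resize(j[170:310,170:310],None,fx=2.571,fy=2.571)[:360]]))
E
```

```text
(no output)
```

View pics/a5.png

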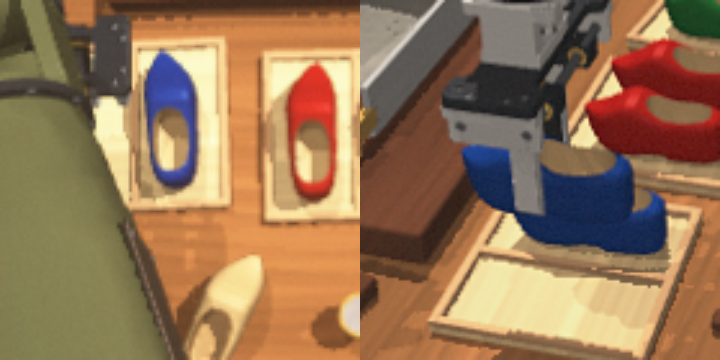

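The held blue overlaps its partner in the side view, so the mask is useless here. I read the toe tip at (210,228) and the heel extreme at u≈276.2, and compare those with the model.

```bash
python3 - <<'E'
from held import *
o=ctrl.get_obs();s=cam("side")
for dx in(-.005,0,.005):
    a=o["eef_rot"][2];p=np.r_[o["ee_pos"][:2]+dx*np.array([np.cos(a),np.sin(a)]),a]
    X=pix(s,place(model(SH,-1),p,o["ee_pos"][2]-.2108));print(dx,X[X[:,0].argmin()].round(1),X[X[:,0].argmax()].round(1))
E
python3 go.py .6429 .2851 .2168 2.7
```

```text
-0.005 [209.9 230.3] [277.1 241.9]
0 [207.6 230. ] [274.7 241.5]
0.005 [205.3 229.7] [272.2 241.2]
t 14.5 row [-0.   -0.   10.41] [-0.    -0.    -0.002] | [0.6429 0.2851 0.3209] yaw [-180.    -0.     2.6] grip 0.05042747578709184 14.942740621045232 F [ 0.2 -0.3 -1. ]
```

```bash
python3 -m jog '[[0.1,0,3,0,0,0],[0.3,0,6,0,0,0],[0.3,0,8,0,0,0],[0.3,0,9.2,0,0,0],[0.3,0,9.8,0,0,0],[0.3,0,10.1,0,0,0],[0.3,0,10.1,0,0,0],[0.3,0,10.1,0,0,0]]'>/dev/null; python3 go.py .6459 .2852 .2166 2.7
```

```text
t 15.3 row [-0.03 -0.    0.44] [-0.    -0.001 -0.002] | [0.6461 0.2852 0.221 ] yaw [-1.8e+02 -1.0e-01  2.6e+00] grip 0.04974743008228729 14.942748947069049 F [ 0.5  0.4 -1. ]
```

```bash
python3 -m jog '[[0,0,0.1,0,0,0],[0,0,0.2,0,0,0],[0,0,0.28,0,0,0],[0,0,0.34,0,0,0],[0,0,0.38,0,0,0],[0,0,0.4,0,0,0],[0,0,0.4,0,0,0]]'; python3 go.py .6459 .2852 .2166 2.7
```

```text
time_s: 16.0
ee_pos: [0.6461, 0.2851, 0.2169]
eef_rot: [-3.141, -0.001, 0.045]
force: [-3.1, -1.7, 6.9]
grip_width: 0.0499
grip_force: 14.9
t 16.0 row [-0.02 -0.01  0.03] [-0.    -0.001 -0.002] | [0.6461 0.2851 0.2169] yaw [-180.    -0.     2.6] grip 0.04993885849183898 14.943063044920564 F [-3.1 -1.7  6.9]
```

```bash
python3 -m jog '[[0,0,0,0,0,0],[0,0,0,0,0,0],[0,0,0,0,0,0],[0,0,0,0,0,0],[0,0,0,0,0,0]]' 70 >/dev/null; python3 -m jog '[[0,0,-1,0,0,0],[0,0,-4,0,0,0],[0,0,-8,0,0,0],[0,0,-12,0,0,0],[0,0,-12,0,0,0],[0,0,-12,0,0,0]]'; python3 go.py .4368 -.1173 .337 9.8
```

```text
time_s: 17.1
ee_pos: [0.6459, 0.285, 0.3372]
eef_rot: [-3.141, -0.002, 0.045]
force: [0.1, -0.2, -0.5]
grip_width: 0.0657
grip_force: 0.0
t 17.1 row [-22.7   39.25  -0.05] [-0.001 -0.002 -0.126] | [0.6459 0.285  0.3372] yaw [-1.8e+02 -1.0e-01  2.6e+00] grip 0.06573333233556164 0.0 F [ 0.1 -0.2 -0.5]
```

```bash
python3 -m jog '[[-1.2,2,0,0,0,-0.01],[-3.5,6,0,0,0,-0.03],[-6,10.3,0,0,0,-0.05],[-8.5,14.7,0,0,0,-0.06],[-11,19,0,0,0,-0.08],[-13.5,23.4,0,0,0,-0.1],[-16,27.7,0,0,0,-0.12],[-18.5,32,0,0,0,-0.126]]' 100 >/dev/null; python3 -m jog '[[-2.2,4,0,0,0,0],[-3.9,6.6,0,0,0,0],[-3.9,6.6,0,0,0,0],[-3.9,6.6,0,0,0,0],[-3.9,6.6,0,0,0,0],[-3.9,6.6,0,0,0,0]]'; python3 go.py .4368 -.1173 .2107 9.8
```

```text
time_s: 18.5
ee_pos: [0.4489, -0.1133, 0.3355]
eef_rot: [-3.141, 0.001, 0.173]
force: [0.9, 0.2, -0.3]
grip_width: 0.0939
grip_force: 0.0
t 18.5 row [-1.25  0.19 12.48] [-0.     0.001  0.001] | [ 0.4489 -0.1133  0.3355] yaw [-180.     0.     9.9] grip 0.09387120426881039 0.0 F [ 0.9  0.2 -0.3]
```

```bash
python3 -m jog '[[-0.6,0.1,0,0,0,0],[-1.2,0.2,0,0,0,0],[-1.2,0.2,0,0,0,0],[-1.2,0.2,0,0,0,0],[-1.2,0.2,0,0,0,0]]'>/dev/null; python3 go.py .4368 -.1173 .2107 9.8
python3 - <<'E'
from h import *
i=cam("top")["img"];j=cam("side")["img"]
cv2.imwrite("pics/a6.png",np.hstack([cv2.resize(i[125:265,190:390],None,fx=2,fy=2),cv2.resize(j[120:310,190:450],None,fx=1.474,fy=1.474)[:280]]))
E
```

```text
t 19.0 row [-0.02 -0.1  12.52] [ 0. -0. -0.] | [ 0.4371 -0.1182  0.3359] yaw [180.   -0.    9.8] grip 0.09396648873407415 0.0 F [-0.1  0.1 -0.7]
```

View pics/a6.png

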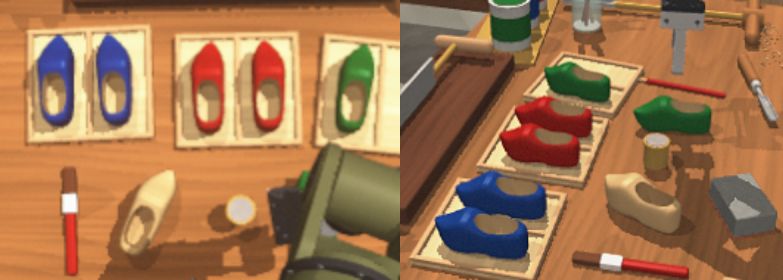

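The blue and red pairs both stand centred and parallel, and the green stray lies below the open gripper. Descend, grip and lift.

```bash
python3 -m jog '[[0,-0.1,4,0,0,0],[0,-0.1,8,0,0,0],[0,-0.1,11,0,0,0],[0,-0.1,12.1,0,0,0],[0,-0.1,12.5,0,0,0],[0,-0.1,12.5,0,0,0],[0,-0.1,12.5,0,0,0]]'; python3 -m jog '[[0,0,0,0,0,0],[0,0,0,0,0,0],[0,0,0,0,0,0],[0,0,0,0,0,0],[0,0,0,0,0,0],[0,0,0,0,0,0],[0,0,0,0,0,0],[0,0,0,0,0,0]]' 30 15; python3 -m jog '[[0,0,-1.5,0,0,0],[0,0,-5,0,0,0],[0,0,-9,0,0,0],[0,0,-11,0,0,0],[0,0,-11,0,0,0],[0,0,-11,0,0,0]]'; python3 held.py green 1 .2108; python3 go.py .6258 -.2708 .32 -5.6
```

```text
time_s: 19.8
ee_pos: [0.4373, -0.1174, 0.2121]
eef_rot: [3.141, -0.002, 0.171]
force: [0.0, -0.6, 0.2]
grip_width: 0.094
grip_force: 0.0
time_s: 20.6
ee_pos: [0.4369, -0.1172, 0.2109]
eef_rot: [-3.141, 0.0, 0.171]
force: [-0.4, -0.1, 0.7]
grip_width: 0.0497
grip_force: 14.9
time_s: 21.2
ee_pos: [0.4367, -0.1172, 0.3202]
eef_rot: [-3.141, 0.0, 0.171]
force: [0.2, 0.1, -2.2]
grip_width: 0.0501
grip_force: 14.9
green held offset in tool-heading frame mm: [-1.2 -2.7] yaw 1.2 rms 0.85
t 21.25 row [16.02 18.36 -0.08] [-0.001  0.002  0.269] | [ 0.4367 -0.1172  0.3196] yaw [-1.8e+02  1.0e-01  9.8e+00] grip 0.050372853815442875 14.909594357013702 F [-0.4 -0.6 -2.4]
```

```bash
python3 -m jog '[[1.2,1.4,0,0,0,0.03],[4,4.5,0,0,0,0.08],[7,8,0,0,0,0.13],[10,11.5,0,0,0,0.18],[13,15,0,0,0,0.23],[15.5,17.8,0,0,0,0.269],[16,18.4,0,0,0,0.269],[16,18.4,0,0,0,0.269]]' >/dev/null; python3 -m jog '[[0,0,0,0,0,0],[0,0,0,0,0,0],[0,0,0,0,0,0]]'; python3 held.py green 1 .2108; python3 go.py .6258 -.2708 .2168 -5.6
```

```text
time_s: 22.35
ee_pos: [0.6255, -0.2707, 0.3213]
eef_rot: [3.142, -0.0, -0.097]
force: [0.6, 0.1, -0.4]
grip_width: 0.0501
grip_force: 14.9
green held offset in tool-heading frame mm: [ 1.4 -4.2] yaw -0.9 rms 0.91
t 22.4 row [ 1.000e-02 -1.000e-02  1.045e+01] [ 0. -0.  0.] | [ 0.6256 -0.2708  0.3213] yaw [180.   -0.   -5.6] grip 0.05012038427952847 14.909622184932232 F [ 0.7  0.3 -0.9]
```

```bash
python3 -m jog '[[0,0,3,0,0,0],[0,0,6,0,0,0],[0,0,8,0,0,0],[0,0,9.2,0,0,0],[0,0,9.8,0,0,0],[0,0,10.1,0,0,0],[0,0,10.1,0,0,0],[0,0,10.1,0,0,0]]'; python3 -m jog '[[0,0,0.08,0,0,0],[0,0,0.16,0,0,0],[0,0,0.22,0,0,0],[0,0,0.27,0,0,0],[0,0,0.3,0,0,0],[0,0,0.32,0,0,0],[0,0,0.32,0,0,0]]'; python3 go.py .6258 -.2708 .2168 -5.6
```

```text
time_s: 23.2
ee_pos: [0.6261, -0.2714, 0.2209]
eef_rot: [3.141, -0.001, -0.098]
force: [-0.4, -0.2, -1.1]
grip_width: 0.0501
grip_force: 14.9
time_s: 23.9
ee_pos: [0.6259, -0.2713, 0.2169]
eef_rot: [3.142, -0.0, -0.098]
force: [-2.6, 1.7, 2.5]
grip_width: 0.0501
grip_force: 14.9
t 23.9 row [-0.02 -0.05  0.01] [ 0. -0. -0.] | [ 0.6259 -0.2713  0.2169] yaw [180.   -0.   -5.6] grip 0.0500703709918867 14.901579525321722 F [-2.6  1.7  2.5]
```

Light contact. Release, rise, and move clear for a look.

```bash
python3 -m jog '[[0,0,0.03,0,0,0],[0,0,0.05,0,0,0],[0,0,0.05,0,0,0]]' >/dev/null; python3 -m jog '[[0,0,0,0,0,0],[0,0,0,0,0,0],[0,0,0,0,0,0],[0,0,0,0,0,0],[0,0,0,0,0,0]]' 70 ; python3 -m jog '[[0,0,-1,0,0,0],[0,0,-4,0,0,0],[0,0,-8,0,0,0],[0,0,-12,0,0,0],[0,0,-13,0,0,0],[0,0,-13,0,0,0]]'; python3 -m jog '[[-2,1,0,0,0,0],[-6,3,0,0,0,0],[-10,6,0,0,0,0],[-14,9,0,0,0,0],[-18,12,0,0,0,0],[-22,15,0,0,0,0],[-26,18,0,0,0,0],[-26,18,0,0,0,0]]'
python3 - <<'E'
from fit import *
c=cam("top");i=c["img"];j=cam("side")["img"]
crop(i,198,132,220,72,3.6,"pics/end1.png");crop(j,200,130,160,190,3,"pics/end2.png")
T={"blue":(.6429,.2851,2.7),"red":(.639,-.0437,1.5),"green":(.6248,-.2708,-5.6)}
SH=[.0345,.0046,.0062,.0048,.032];s=cam("side")
for k,(x,y,a) in T.items():
    p0=np.array([x,y,np.radians(a)]);ft=-1 if k=="blue" else 1
    X=pix(c,place(model(SH,ft),p0,.006));lo=X.min(0).astype(int)-3;hi=X.max(0).astype(int)+4
    ob=[(c,meas(c,k,(*lo,*(hi-lo))))];r=least_squares(lambda p:res(p,SH,ft,.006,ob),p0,loss="soft_l1")
    print(k,"top-fit minus target mm",((r.x-p0)[:2]*1e3).round(1),"deg",np.degrees(r.x-p0)[2].round(1),"rms",np.sqrt((r.fun**2).mean()).round(2))
E
```

```text
time_s: 24.7
ee_pos: [0.6259, -0.2713, 0.216]
eef_rot: [-3.142, 0.0, -0.098]
force: [-0.5, -0.6, 0.1]
grip_width: 0.0655
grip_force: 0.0
time_s: 25.3
ee_pos: [0.6259, -0.2713, 0.3486]
eef_rot: [3.14, -0.003, -0.098]
force: [-0.4, 0.3, 0.1]
grip_width: 0.0655
grip_force: 0.0
time_s: 26.1
ee_pos: [0.3454, -0.4272, 0.3446]
eef_rot: [-3.14, 0.002, -0.103]
force: [1.0, 0.9, -0.6]
grip_width: 0.0661
grip_force: 0.0
blue top-fit minus target mm [ 5.4 -0.1] deg -1.2 rms 0.56
red top-fit minus target mm [-1.4  1. ] deg -0.8 rms 0.52
green top-fit minus target mm [ 5.5 -5.6] deg 2.5 rms 1.2
```

View pics/end1.png

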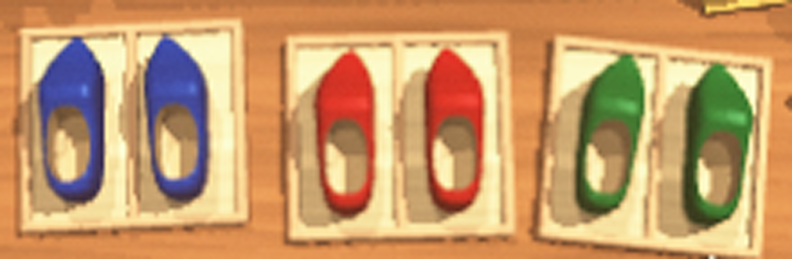

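View pics/end2.png

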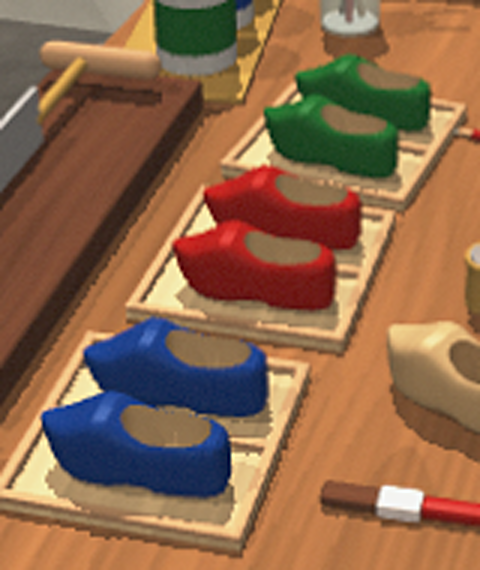

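All three pairs stand upright and parallel. After parallax, my readings put each placed clog within about 2 mm of its compartment's centre: green at column 717 where 717 is expected, blue at row 120.5 where 122 is expected. The partners sit at the same pixels as before, and the bare clog is untouched.

```bash
python3 -m jog '[[0,0,0,0,0,0],[0,0,0,0,0,0],[0,0,0,0,0,0]]'; python3 -c "from station import ctrl;print(ctrl.hand_in())"
```

```text
time_s: 26.55
ee_pos: [0.3503, -0.4245, 0.3459]
eef_rot: [-3.141, 0.0, -0.097]
force: [0.3, -0.3, -0.3]
grip_width: 0.0662
grip_force: 0.0
the job is handed in; nothing more can be done
None
```

I placed the red, blue and green clogs beside their partners, flat and toes aligned, and handed the job in at about 26.6 s. The partners and the bare clog were not moved, and no result came back from the hand-in.

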